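# Set the height stop on the spacer barrel and lock its clamp

### The job

A two-piece spacer barrel stands on the height-stop stand, screwed out to a length nobody has noted. Push the stop rod down by its knob until its sprung foot bears lightly on the barrel's cap without pressing hard, and leave it there; then swing the clamp lever clockwise all the way to its stop to lock the rod. The foot must still be bearing on the cap when you let go, and the barrel and the other things must stay where they are.

Things in the scene. Friction and masses are not known exactly. Their poses are not given: they have to be found in the camera images.
- stand: Height-stop stand, fixed to the table. Grey base plate 130 x 110 x 14 mm, round steel column (28 mm) at its +x end, aluminium head 96 x 44 x 30 mm on top of the column that overhangs towards -x; head top 150 mm above the table. Origin: on the table, on the vertical axis of the stop rod; z up, +x from the rod towards the column (base reaches from x = -55 to +75 mm, y = -55 to +55 mm). Its yaw varies by up to about 0.35 rad.
- stop_rod (a joint): Slide of the stop rod (12 mm square steel rod through the head), m. 0 = fully raised, grows as the rod goes down, at most 0.055. At 0 the foot's underside is 108 mm above the table. The rod slides stiffly: it needs about 4 N downwards (friction 5 N less its weight) plus a little more when moved fast, and stays where it is left. The foot below it is a black rubber disc, 16 mm wide, on a spring of 2.5 N/mm with 5 mm of travel; more than 15 N between foot and barrel is too hard.
- stop_knob (a point): Centre of the round black knurled knob on top of the stop rod: 26 mm diameter, 31 mm high (from 15.5 mm below this point to 15.5 mm above it). It goes down with the rod. With the rod fully raised this point is 220.5 mm above the table. The clear height between the knob's underside and the head's top is 55 mm less the rod's travel.
- stop_tip (a point): Centre of the underside of the rubber foot of the stop rod.
- barrel: Spacer barrel, loose, 0.28 kg, standing upright on the base plate under the rod within a few mm of its axis. Ribbed aluminium barrel 44 mm diameter, 46 mm high, out of which a threaded steel neck with an aluminium cap (36 mm diameter, flat top) is screwed. Origin: centre of its underside, z up. The cap's top lies somewhere between 54 and 68 mm above the origin; the length differs every time and is not reported. The cap does not move when pressed.
- clamp (a joint): Hinge of the clamp lever, rad. 0 = fully open (the lever points along -y of the stand), grows as the lever is swung clockwise seen from above, 1.571 = closed against its stop (the lever points along -x of the stand). Starts between 0 and 0.35. It stays where it is left. It takes about 2 N at the grip at first and up to about 9 N over the last 0.25 rad, where its cam is pressed against the rod and holds it.
- clamp_grip (a point): On the lever's upright round black grip (13 mm diameter, vertical axis), 20 mm below its top end. The grip stands from 142 to 200 mm above the table, 85 mm from the hinge axis. It moves with the lever.
- clamp_hinge (a point): Point on the vertical hinge axis of the clamp lever, at the height of clamp_grip: 36 mm from the rod's axis towards -y of the stand.
- spare_case: Bystander: objective storage case, clear with a black screw lid, 37 mm diameter, 56 mm high, loose beside the stand. Origin: centre of its underside.
- bottle_hyal: Bystander: small brown reagent bottle, 33 mm diameter, 63 mm high, loose beside the stand. Origin: centre of its underside.
- hex_key: Bystander: hex key, 30 x 74 x 8 mm, loose in front of the stand. Origin: centre of its underside.
- small_cap: Bystander: black round cap, 30 mm diameter, 12 mm high, loose beside the stand. Origin: centre of its underside.
- tape_1: Bystander: roll of tape, 100 mm diameter, 25 mm high. Origin: centre of its underside.
- scissors_1: Bystander: scissors, 87 x 199 x 9 mm. Origin: centre of its underside.
- pen_1: Bystander: pen, 135 mm long, 16 mm thick. Origin: centre of its underside.

How it is judged:
By the outcome, as a careful person would: the job done as asked, in the order asked, and still so for the second after the job is handed in, with the robot touching nothing.
It also fails if it takes over 70 s, if anything falls off the work surface, if the arm or the gripper's body presses on something with over 40 N, if the wrist force passes 120 N, or if a joint passes its speed limit or range.

### The arm

A 6-joint arm with a two-finger parallel gripper is mounted at the origin on a cart in front of the work surface, level with it; the furniture and walls round the work are solid. World frame = base frame: x ahead of the robot, y to its left, z up, the work surface at z = 0. Lengths are in mm, angles in rad, forces in N, time in s.
With the tool pointing down it reaches from about 325 to 850 mm from the base axis. Payload 4.4 kg.
Tool frame: the origin (TCP) lies at the very end of the fingers, on their centre line; the grasp point (between the pads) lies 19 mm behind it; z points along the fingers, y is the line along which they close (so a half turn about z gives the same grasp; the last joint's range is limited). The gripper opens to 94 mm and grips with 3 to 60 N. Pads are 16 mm wide; open, the fingers measure 119 mm over their backs; the gripper's body (75 mm by 177 mm) begins 78 mm behind the grasp point.
Start: joints at [-1.321, 0.207, 1.542, -0, 1.393, -0.15], TCP at [224.327, -529.438, 205.447] pointing down, gripper open.
Joint ranges: [-2.73, 2.73], [-0.86, 2.22], [0.23, 2.46], [-1.11, 4.25], [0.08, 2.63], [-2.82, 2.82]. Speed limits (rad/s): [2.79, 2.79, 3.14, 3.14, 3.14, 3.14].

### API

Orientations are given as a rotation vector (axis times angle).
In Python, from rig import * gives the robot as it stands.
- The arm moves only by the tool move_arm, never from a script. Its argument "deltas" is a list of rows, each a list of 3 entries, a list of its own where there are three numbers: the opening, from 0 (shut) to 1 (fully open), then the shift along the tool's x, y, z in cm, then the turn, a rotation vector about the tool's x, y, z in degrees. A call has 1 to 10 rows; each row shifts and turns the commanded pose from where the row before left it, along the tool's axes as they then stand; what a row does not reach is not made up. A row lasts 1/10 s, in which the tool goes at most 50 mm and 8.59 degrees, less where a joint would pass 70% of its speed; a pose out of reach is approached as far as the arm can. A call with a gripper value outside its range is refused whole. The fingers move at their own pace and stop on an object; the grip force is fixed at half the most. Time passes only in rows, so rows that do not move let the fingers close. It gives the time, the measured TCP pose, the force, the opening and the grip force at its end, in the units of the state.
- read_state(): the state, without advancing time (a new reading comes with each control period).
- read_camera(name): name is "side" or "top"; returns a dict with "frame" (420x560x3 uint8, red, green, blue), "fx", "fy", "cx", "cy" (pixels), "R" (3x3) and "t" (3): a world point X has camera coordinates R X + t. Camera axes: x right, y down, z forward; pixel columns grow to the right and rows downward; lengths in mm; the calibration is good to about 2 mm. A picture is of the moment at which its call begins. There is no depth.
- close_job(): hands the job in; it is judged then, once.
The state is a dict: "t": time; "joint_positions": joint angles; "joint_vel": joint speeds; "effort": joint torques, N m; "tcp_pos": TCP position; "tcp_rot": TCP orientation; "contact_force": force on the tool from outside, world axes, zero at the start; "ft_torque": the same for the moment, N m; "width": finger opening in mm; "gripper_force": force on a finger pad.
Only numpy, scipy, OpenCV 4.12 (cv2) and the standard library are available. Lean on these libraries where they do the work, as an engineer would, in place of code of your own. Each camera call takes 0.05 s, during which the arm holds its last target. There are 200 camera calls.

## Working session

There is one attempt and no reset: what is moved stays moved. The work goes in short steps, Python scripts to look and compute and a tool call to move; the robot and the scene stay as the last step left them, time stands still between calls to the robot, and variables do not carry over. Pictures are saved under pics/ and viewed, at most 10 in all, crops included, and the job is handed in when it is done.

Besides the shell and the picture viewer there is one more tool, called after "Emit:" as name(argument=value, ...), one argument or row to a line, values as JSON. move_arm: Moves the arm, as the interface text tells. Its arguments: {"type":"object","properties":{"deltas":{"type":"array","items":{"type":"array"}}},"required":["deltas"]}

```bash
mkdir -p pics; ls
python3 - <<'E'
from rig import *
import cv2
for n in("side","top"):
    c=read_camera(n); cv2.imwrite(f"pics/{n}0.png",c["frame"][:,:,::-1])
    print(n,c["fx"],c["fy"],c["cx"],c["cy"],c["R"],c["t"])
s=read_state();print(s["t"],s["tcp_pos"],s["tcp_rot"],s["contact_force"],s["width"])
E
```

```text
pics
side 408.2594069287701 408.2594069287701 278.26680321757783 213.16580123904342 [[-0.19112782 -0.98151949  0.00946818]
 [-0.76917801  0.14377293 -0.62265121]
 [ 0.60978303 -0.12628869 -0.78244222]] [369.4789429  413.89211926 751.41215276]
top 426.8161534561654 426.8161534561654 284.90365103598594 210.9730181776353 [[-0.00407214 -0.99987608 -0.01520689]
 [-0.9894485   0.00623116 -0.14475097]
 [ 0.14482779  0.01445699 -0.98935126]] [ 310.71146218  523.83433272 1154.77072101]
0.1 [ 224.1556482  -528.71050137  204.39848433] [-3.07669357e+00 -6.24961327e-01  1.37624875e-04] [ 0.72813229  0.07979449 -0.91151423] 93.99322427425064
```

View pics/side0.png

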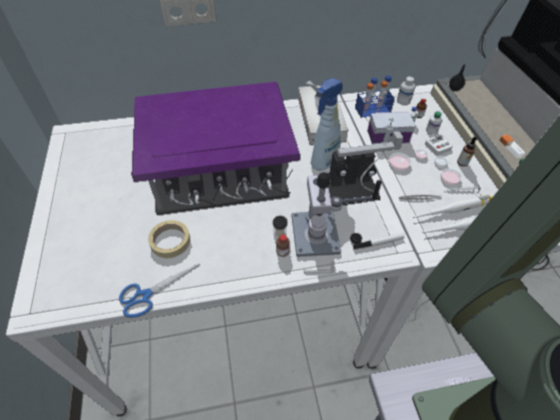

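View pics/top0.png

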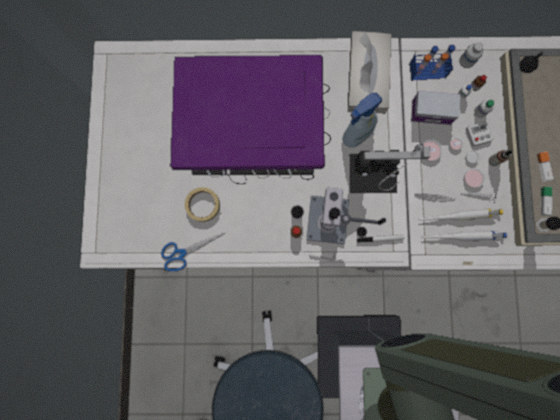

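The side view shows the stand near (318,230), with its knob at (323,180). The top view shows the knob near (334,213), the lever pointing right to about (380,220), and the bottle and case to its left. I'll zoom in on both.

Run:
```python
import cv2,numpy as np
a=cv2.imread("pics/side0.png")[150:270,260:420]; b=cv2.imread("pics/top0.png")[165:265,280:420]
a=cv2.resize(a,None,fx=5,fy=5,interpolation=cv2.INTER_CUBIC);b=cv2.resize(b,None,fx=5,fy=5,interpolation=cv2.INTER_CUBIC)
cv2.imwrite("pics/a.png",a);cv2.imwrite("pics/b.png",b)
```

```text
(no output)
```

View pics/a.png

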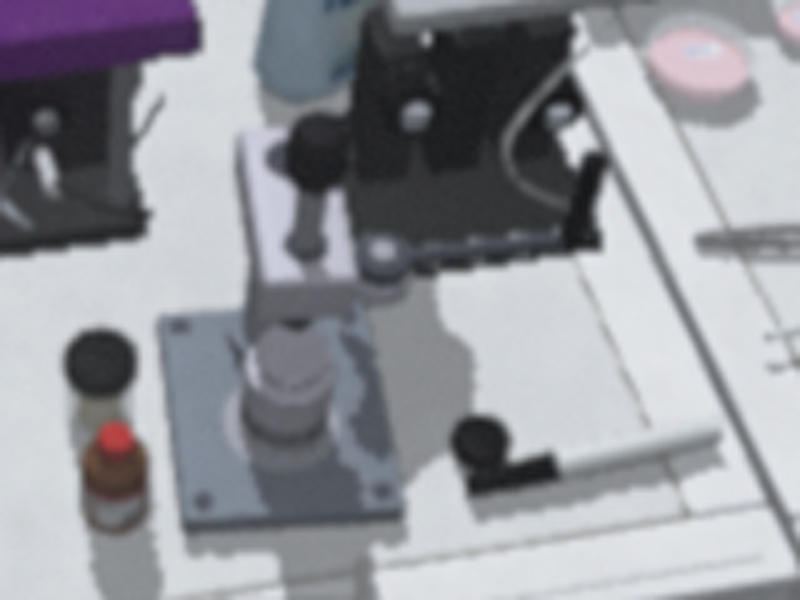

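View pics/b.png

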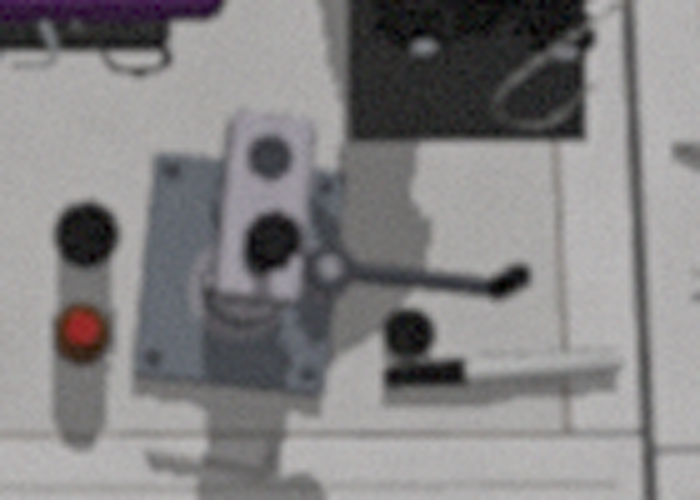

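The crops show these side-view pixels: knob centre about (323.6,180.4), grip top about (379.4,181) and grip bottom about (375.5,199). In the top view the knob top is about (334.4,213) and the grip top about (383.4,219.6). The head's corners are clear too.

```bash
cat > h.py <<'E'
from rig import *
import numpy as np
from scipy.spatial.transform import Rotation as Ro
def ray(c,u,v):
    R=np.array(c["R"]);t=np.array(c["t"])
    return -R.T@t, R.T@np.array([(u-c["cx"])/c["fx"],(v-c["cy"])/c["fy"],1])
def onz(c,u,v,z):
    o,d=ray(c,u,v); return o+d*(z-o[2])/d[2]
def proj(c,X):
    p=np.array(c["R"])@X+np.array(c["t"]); return c["fx"]*p[0]/p[2]+c["cx"],c["fy"]*p[1]/p[2]+c["cy"]
E
python3 - <<'E'
from h import *
np.set_printoptions(precision=1,suppress=True)
S=read_camera("side");T=read_camera("top")
s=lambda x,y:(260+x/5,150+y/5); t=lambda x,y:(280+x/5,165+y/5)
print("knob",onz(S,*s(318,152),220.5),onz(T,*t(272,240),236))
hc=np.array([onz(T,*t(*p),150)[:2] for p in((235,112),(315,120),(297,298),(215,288))]);print("head",hc)
hs=np.array([onz(S,*s(*p),150)[:2] for p in((240,133),(330,128),(355,278),(260,280))]);print("headS",hs)
for h in(hc,hs):
    d=(h[0]+h[1]-h[2]-h[3]); print("yaw",np.arctan2(d[1],d[0]))
print("grip",onz(S,*s(597,157),200),onz(S,*s(578,240),142),onz(T,*t(517,272),200),onz(T,*t(494,290),142))
print("hinge",onz(T,*t(330,267),150),onz(S,*s(385,250),150))
E
```

```text
knob [483.5 188.3 220.5] [491.3 189.7 236. ]
head [[569.7 198.5]
 [565.2 157.7]
 [473.8 169. ]
 [479.1 210.2]]
headS [[564.5 197.2]
 [560.  155. ]
 [469.8 168.1]
 [476.3 209.5]]
yaw -0.12570109755848433
yaw -0.14151625223300424
grip [476.9  64.  200. ] [479.   59.9 142. ] [480.1  68.6 200. ] [478.2  68.  142. ]
hinge [489.4 151.9 150. ] [482.9 150.5 150. ]
```

Emit:
move_arm(
  deltas=[
    [0, [0, 0, -1.4], [0, 0, -8.5]],
    [0, [0, 0, -1.4], [0, 0, -8.5]],
    [0, [0, 0, -1.4], [0, 0, -8.5]],
    [0, [0, 0, -1.4], [0, 0, -8.5]],
    [0, [0, 0, -1.4], [0, 0, -8.5]],
    [0, [0, 0, -1.4], [0, 0, -8.5]],
    [0, [0, 0, -1.4], [0, 0, -8.5]],
    [0, [0, 0, 0], [0, 0, 0]],
  ],
)

```text
t: 1.0
tcp_pos: [224.6, -530.5, 305.7]
tcp_rot: [2.36, 2.068, -0.003]
contact_force: [-0.2, 0.3, -0.8]
width: 33.7
gripper_force: 0.0
```

```bash
cat > go.py <<'E'
from h import *
import sys
np.set_printoptions(precision=2,suppress=True)
s=read_state(); g=np.array(eval(sys.argv[1]))
R=Ro.from_rotvec(s["tcp_rot"]); M=R.as_matrix()
print("t",s["t"],"tcp",s["tcp_pos"],"F",s["contact_force"],"w",s["width"],"yaw_y deg",np.degrees(np.arctan2(M[1,1],M[0,1])),"z",M[:,2])
print("q",s["joint_positions"])
print("tool shift cm",R.inv().apply(g-s["tcp_pos"])/10)
E
python3 go.py "[487,189,265]"
```

```text
t 1.0 tcp [ 224.63 -530.54  305.68] F [-0.2   0.25 -0.84] w 33.72601750370679 yaw_y deg -7.549302392812207 z [ 0. -0. -1.]
q [-1.32  0.15  1.41 -0.    1.58 -1.19]
tool shift cm [74.79 16.55  3.8 ]
```

Emit:
move_arm(
  deltas=[
    [0, [3.74, 0.83, 0], [0, 0, 0]],
    [0, [3.74, 0.83, 0], [0, 0, 0]],
    [0, [3.74, 0.83, 0], [0, 0, 0]],
    [0, [3.74, 0.83, 0], [0, 0, 0]],
    [0, [3.74, 0.83, 0], [0, 0, 0]],
    [0, [3.74, 0.83, 0], [0, 0, 0]],
    [0, [3.74, 0.83, 0], [0, 0, 0]],
    [0, [3.74, 0.83, 0], [0, 0, 0]],
    [0, [3.74, 0.83, 0], [0, 0, 0]],
    [0, [3.74, 0.83, 0], [0, 0, 0]],
  ],
)

```text
t: 2.0
tcp_pos: [355.5, -167.8, 302.5]
tcp_rot: [-2.366, -2.065, 0.0]
contact_force: [0.2, -0.5, 0.1]
width: 0.3
gripper_force: 0.0
```

Emit:
move_arm(
  deltas=[
    [0, [3.74, 0.83, 0], [0, 0, 0]],
    [0, [3.74, 0.83, 0], [0, 0, 0]],
    [0, [3.74, 0.83, 0], [0, 0, 0]],
    [0, [3.74, 0.83, 0], [0, 0, 0]],
    [0, [3.74, 0.83, 0], [0, 0, 0]],
    [0, [3.74, 0.83, 0], [0, 0, 0]],
    [0, [3.74, 0.83, 0], [0, 0, 0]],
    [0, [3.74, 0.83, 0], [0, 0, 0]],
    [0, [3.74, 0.83, 0], [0, 0, 0]],
    [0, [0, 0, 0], [0, 0, 0]],
  ],
)

```text
t: 3.0
tcp_pos: [473.9, 157.7, 301.9]
tcp_rot: [-2.359, -2.071, 0.001]
contact_force: [-0.8, -0.5, 0.0]
width: 0.2
gripper_force: 0.0
```

```bash
python3 go.py "[487,189,265]"
python3 - <<'E'
from h import *
import cv2
ims=[]
for n,(u,v) in(("side",(325,185)),("top",(340,215))):
    c=read_camera(n); f=c["frame"][v-45:v+45,u-60:u+60,::-1]
    ims.append(cv2.resize(f,(400,300),interpolation=cv2.INTER_CUBIC))
    print(n,"tcp at",proj(c,np.array(read_state()["tcp_pos"])))
cv2.imwrite("pics/c.png",np.hstack(ims))
E
```

```text
t 3.0 tcp [473.86 157.75 301.89] F [-0.81 -0.51  0.01] w 0.2292021093754397 yaw_y deg -7.429692452036531 z [-0.  0. -1.]
q [ 0.15 -0.02  1.59  0.    1.57  0.28]
tool shift cm [3.27 0.91 3.69]
side tcp at (np.float64(345.4043443839158), np.float64(152.8554743814274))
top tcp at (np.float64(353.80482033728333), np.float64(216.87716371627027))
```

View pics/c.png

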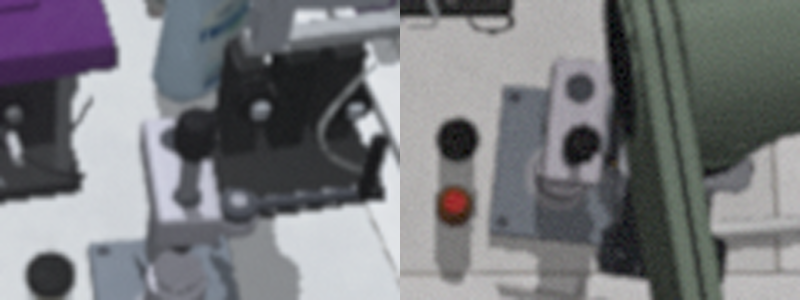

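The left crop (side view) shows the knob clear and the gripper up and to its right. The right crop (top view) shows the arm beside the head, with the knob still visible. Nothing has been touched.

Emit:
move_arm(
  deltas=[
    [0, [1.64, 0.45, 0.5], [0, 0, 0]],
    [0, [1.64, 0.45, 1], [0, 0, 0]],
    [0, [0, 0, 2], [0, 0, 0]],
    [0, [0, 0, 1.7], [0, 0, 0]],
    [0, [0, 0, 0], [0, 0, 0]],
    [0, [0, 0, 0], [0, 0, 0]],
  ],
)

```text
t: 3.7
tcp_pos: [487.0, 185.2, 251.3]
tcp_rot: [-2.364, -2.068, 0.001]
contact_force: [0.8, 0.1, -0.2]
width: 0.9
gripper_force: 0.0
```

```bash
python3 go.py "[487,189,240]"
python3 - <<'E'
from h import *
import cv2
c=read_camera("side"); u,v=325,195
f=c["frame"][v-45:v+45,u-60:u+60,::-1]
cv2.imwrite("pics/d.png",cv2.resize(f,(800,600),interpolation=cv2.INTER_CUBIC))
E
```

```text
t 3.7 tcp [487.02 185.19 251.3 ] F [ 0.82  0.14 -0.2 ] w 0.9441207165162063 yaw_y deg -7.637355008318656 z [-0. -0. -1.]
q [0.2  0.06 1.61 0.   1.47 0.33]
tool shift cm [ 0.38 -0.05  1.13]
```

View pics/d.png

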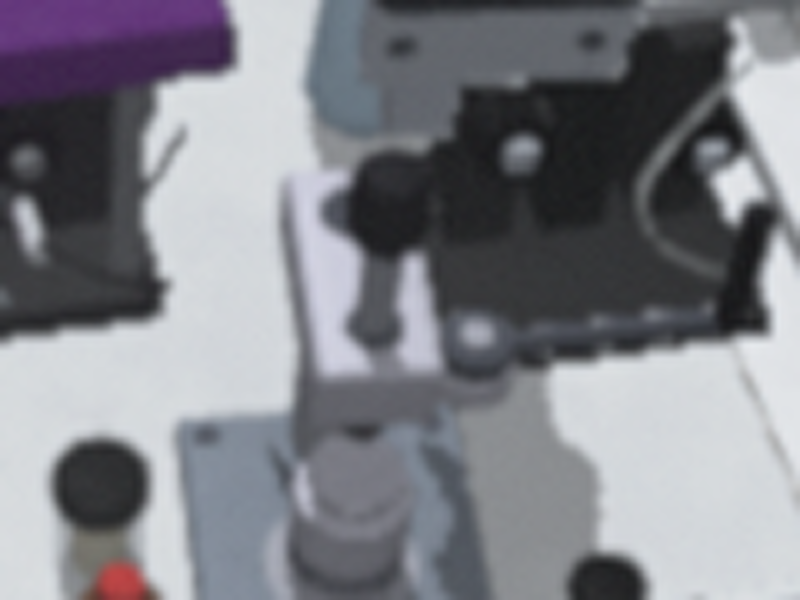

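The fingertips are just above the knob at about (390,165) in the crop, black on black. The foot and cap are visible below the head. Next is a slow descent until contact.

Emit:
move_arm(
  deltas=[
    [0, [0.3, 0, 0.5], [0, 0, 0]],
    [0, [0, 0, 0.5], [0, 0, 0]],
    [0, [0, 0, 0.3], [0, 0, 0]],
    [0, [0, 0, 0.3], [0, 0, 0]],
    [0, [0, 0, 0.3], [0, 0, 0]],
    [0, [0, 0, 0], [0, 0, 0]],
  ],
)

```text
t: 4.35
tcp_pos: [487.1, 188.6, 231.8]
tcp_rot: [-2.362, -2.07, 0.002]
contact_force: [-0.4, -0.2, 0.6]
width: 0.5
gripper_force: 0.0
```

Emit:
move_arm(
  deltas=[
    [0, [0, 0, 0.2], [0, 0, 0]],
    [0, [0, 0, 0.2], [0, 0, 0]],
    [0, [0, 0, 0.2], [0, 0, 0]],
  ],
)

```text
t: 4.65
tcp_pos: [487.6, 188.7, 226.4]
tcp_rot: [2.363, 2.071, 0.0]
contact_force: [0.2, 0.1, -0.8]
width: 0.5
gripper_force: 0.0
```

Emit:
move_arm(
  deltas=[
    [0, [0, 0, 0.2], [0, 0, 0]],
    [0, [0, 0, 0.2], [0, 0, 0]],
    [0, [0, 0, 0.2], [0, 0, 0]],
  ],
)

```text
t: 4.95
tcp_pos: [487.6, 188.7, 220.9]
tcp_rot: [2.362, 2.071, 0.001]
contact_force: [-1.4, -0.4, 3.3]
width: 0.6
gripper_force: 1.9
```

Run:
```python
from h import *
import cv2
c=read_camera("side"); u,v=325,185
s=read_state(); print(s["contact_force"],s["tcp_pos"],proj(c,np.array(s["tcp_pos"])))
f=c["frame"][v-45:v+45,u-60:u+60,::-1]
cv2.imwrite("pics/e.png",cv2.resize(f,(800,600),interpolation=cv2.INTER_CUBIC))
```

```text
[-1.16719298  0.14746617  4.2613793 ] [487.5254286  188.67351413 220.45628149] (np.float64(322.90643787460624), np.float64(179.04279886047397))
```

View pics/e.png

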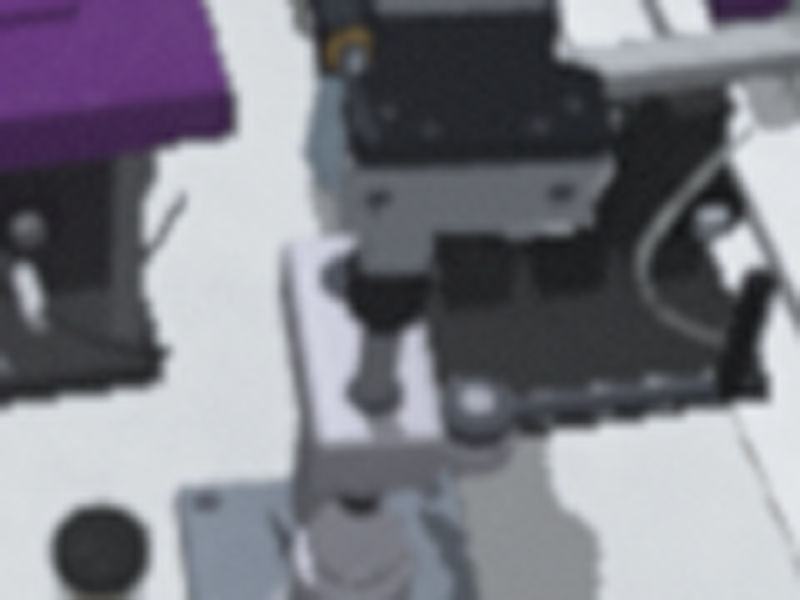

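The grey fingertips sit centred on the knob. The rod started about 15 mm down, so the foot is now near 92 mm, with the cap somewhere between 68 and 82 mm.

Emit:
move_arm(
  deltas=[
    [0, [0, 0, 0.2], [0, 0, 0]],
    [0, [0, 0, 0.2], [0, 0, 0]],
    [0, [0, 0, 0.2], [0, 0, 0]],
  ],
)

```text
t: 5.3
tcp_pos: [487.6, 188.7, 214.4]
tcp_rot: [2.363, 2.071, 0.0]
contact_force: [-1.2, 0.8, 4.5]
width: 0.6
gripper_force: 1.9
```

Emit:
move_arm(
  deltas=[
    [0, [0, 0, 0.1], [0, 0, 0]],
    [0, [0, 0, 0.1], [0, 0, 0]],
    [0, [0, 0, 0.1], [0, 0, 0]],
  ],
)

```text
t: 5.6
tcp_pos: [487.6, 188.7, 211.4]
tcp_rot: [2.363, 2.071, 0.0]
contact_force: [-0.2, 0.2, 3.2]
width: 0.7
gripper_force: 1.9
```

Emit:
move_arm(
  deltas=[
    [0, [0, 0, 0.1], [0, 0, 0]],
    [0, [0, 0, 0.1], [0, 0, 0]],
  ],
)

```text
t: 5.8
tcp_pos: [487.6, 188.7, 209.4]
tcp_rot: [2.363, 2.071, 0.0]
contact_force: [-1.6, 0.3, 3.7]
width: 0.2
gripper_force: 1.9
```

Emit:
move_arm(
  deltas=[
    [0, [0, 0, 0.1], [0, 0, 0]],
    [0, [0, 0, 0.1], [0, 0, 0]],
  ],
)

```text
t: 6.0
tcp_pos: [487.6, 188.7, 207.4]
tcp_rot: [2.363, 2.071, 0.0]
contact_force: [0.1, 0.1, 4.2]
width: 0.4
gripper_force: 1.9
```

Emit:
move_arm(
  deltas=[
    [0, [0, 0, 0.1], [0, 0, 0]],
    [0, [0, 0, 0.1], [0, 0, 0]],
  ],
)

```text
t: 6.2
tcp_pos: [487.6, 188.7, 205.4]
tcp_rot: [2.363, 2.071, 0.0]
contact_force: [-0.8, -0.5, 4.0]
width: 0.1
gripper_force: 1.9
```

Emit:
move_arm(
  deltas=[
    [0, [0, 0, 0.1], [0, 0, 0]],
    [0, [0, 0, 0.1], [0, 0, 0]],
  ],
)

```text
t: 6.4
tcp_pos: [487.6, 188.7, 203.4]
tcp_rot: [2.363, 2.071, 0.0]
contact_force: [-0.7, -0.5, 4.5]
width: 0.7
gripper_force: 1.9
```

Emit:
move_arm(
  deltas=[
    [0, [0, 0, 0.1], [0, 0, 0]],
    [0, [0, 0, 0.1], [0, 0, 0]],
  ],
)

```text
t: 6.6
tcp_pos: [487.6, 188.7, 201.4]
tcp_rot: [2.363, 2.071, 0.0]
contact_force: [-0.3, 0.9, 3.1]
width: 0.3
gripper_force: 1.9
```

Emit:
move_arm(
  deltas=[
    [0, [0, 0, 0.1], [0, 0, 0]],
  ],
)

```text
t: 6.7
tcp_pos: [487.5, 188.7, 200.4]
tcp_rot: [2.363, 2.071, 0.0]
contact_force: [-1.1, 0.1, 4.4]
width: -0.0
gripper_force: 1.9
```

Emit:
move_arm(
  deltas=[
    [0, [0, 0, 0.1], [0, 0, 0]],
  ],
)

```text
t: 6.8
tcp_pos: [487.5, 188.7, 199.4]
tcp_rot: [2.363, 2.071, 0.0]
contact_force: [-0.4, -0.4, 4.5]
width: 0.5
gripper_force: 2.5
```

Emit:
move_arm(
  deltas=[
    [0, [0, 0, 0.1], [0, 0, 0]],
  ],
)

```text
t: 6.9
tcp_pos: [487.6, 188.7, 198.8]
tcp_rot: [2.363, 2.071, 0.0]
contact_force: [-1.7, 0.3, 6.5]
width: 0.4
gripper_force: 3.3
```

Emit:
move_arm(
  deltas=[
    [0, [0, 0, 0.05], [0, 0, 0]],
    [0, [0, 0, 0], [0, 0, 0]],
  ],
)

```text
t: 7.1
tcp_pos: [487.6, 188.7, 198.5]
tcp_rot: [2.362, 2.071, 0.0]
contact_force: [-2.0, -0.2, 6.4]
width: 0.6
gripper_force: 3.1
```

Emit:
move_arm(
  deltas=[
    [0, [0, 0, 0], [0, 0, 0]],
  ],
)

```text
t: 7.2
tcp_pos: [487.6, 188.7, 198.5]
tcp_rot: [2.362, 2.071, 0.0]
contact_force: [-1.5, -0.1, 6.8]
width: 0.6
gripper_force: 3.1
```

Emit:
move_arm(
  deltas=[
    [0, [0, 0, 0.06], [0, 0, 0]],
    [0, [0, 0, 0], [0, 0, 0]],
  ],
)

```text
t: 7.4
tcp_pos: [487.6, 188.7, 198.2]
tcp_rot: [2.362, 2.071, 0.001]
contact_force: [-0.9, 0.4, 6.9]
width: 0.5
gripper_force: 3.5
```

Emit:
move_arm(
  deltas=[
    [0, [0, 0, 0], [0, 0, 0]],
    [0, [0, 0, 0], [0, 0, 0]],
  ],
)

```text
t: 7.6
tcp_pos: [487.6, 188.7, 198.1]
tcp_rot: [2.362, 2.071, 0.001]
contact_force: [-1.8, -0.2, 7.4]
width: 0.4
gripper_force: 3.5
```

Emit:
move_arm(
  deltas=[
    [0, [0, 0, -0.2], [0, 0, 0]],
    [0, [0, 0, -0.5], [0, 0, 0]],
    [0, [0, 0, -1.5], [0, 0, 0]],
    [0, [0, 0, -2], [0, 0, 0]],
    [0, [0, 0, -2], [0, 0, 0]],
    [0.35, [-3, 0, 0], [0, 0, 0]],
    [0.35, [-3, 0, 0], [0, 0, 0]],
    [0.35, [-3, 0, 0], [0, 0, 0]],
    [0.35, [-2, 0, 0], [0, 0, 0]],
    [0.35, [0, 0, 0], [0, 0, 0]],
  ],
)

```text
t: 8.6
tcp_pos: [472.6, 77.7, 258.9]
tcp_rot: [-2.366, -2.067, 0.002]
contact_force: [0.7, 0.1, -0.4]
width: 32.7
gripper_force: 0.0
```

```bash
python3 go.py "[478,67,160]"
python3 - <<'E'
from h import *
import cv2
c=read_camera("side"); u,v=345,190
s=read_state(); print(proj(c,np.array(s["tcp_pos"])))
for p in ([478,67,200],[478,67,160]): print(proj(c,np.array(p)))
f=c["frame"][v-45:v+45,u-60:u+60,::-1]
cv2.imwrite("pics/f.png",cv2.resize(f,(800,600),interpolation=cv2.INTER_CUBIC))
E
```

```text
t 8.6 tcp [472.59  77.73 258.9 ] F [ 0.71  0.05 -0.36] w 32.70648005904915 yaw_y deg -7.72615578936929 z [-0. -0. -1.]
q [-0.02 -0.04  1.7  -0.    1.49  0.12]
tool shift cm [-0.98  0.69  9.89]
(np.float64(379.01706686158985), np.float64(163.9555013557818))
(np.float64(377.8982091046689), np.float64(181.23172079018858))
(np.float64(374.298648042957), np.float64(193.51410649033392))
```

View pics/f.png

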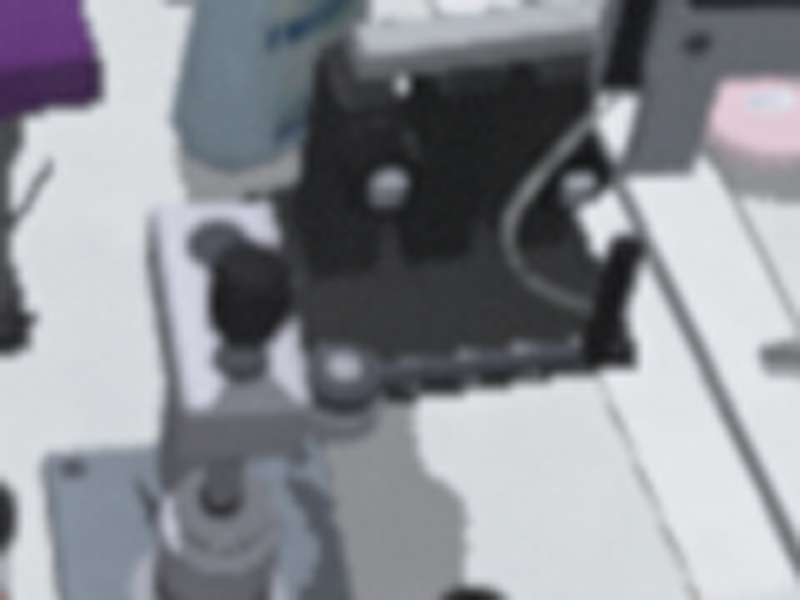

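The knob is down, and the foot sits on the cap at about (222,490) in the crop. The grip's top is at (628,240), which is side pixel (379.2,181) and puts the grip near (478,65). Next I lower the open fingers around it.

Emit:
move_arm(
  deltas=[
    [0.35, [-1.2, 0.65, 0], [0, 0, 0]],
    [0.35, [0, 0, 2.5], [0, 0, 0]],
    [0.35, [0, 0, 2], [0, 0, 0]],
    [0.35, [0, 0, 0], [0, 0, 0]],
  ],
)

```text
t: 9.05
tcp_pos: [475.9, 67.1, 211.1]
tcp_rot: [-2.358, -2.069, 0.008]
contact_force: [-0.6, 0.6, 0.7]
width: 32.6
gripper_force: 0.0
```

Emit:
move_arm(
  deltas=[
    [0.35, [0, 0, 1], [0, 0, 0]],
    [0.35, [0, 0, 1], [0, 0, 0]],
    [0.35, [0, 0, 1], [0, 0, 0]],
    [0.35, [0, 0, 1], [0, 0, 0]],
    [0.35, [0, 0, 1], [0, 0, 0]],
    [0.35, [0, 0, 0], [0, 0, 0]],
  ],
)

```text
t: 9.65
tcp_pos: [476.5, 66.9, 162.5]
tcp_rot: [-2.361, -2.069, 0.004]
contact_force: [0.1, 0.5, 0.5]
width: 32.9
gripper_force: 0.0
```

```bash
python3 go.py "[478,65,160]"
python3 - <<'E'
from h import *
import cv2
c=read_camera("side"); u,v=345,190
f=c["frame"][v-45:v+45,u-60:u+60,::-1]
cv2.imwrite("pics/g.png",cv2.resize(f,(800,600),interpolation=cv2.INTER_CUBIC))
E
```

```text
t 9.65 tcp [476.53  66.9  162.46] F [0.09 0.55 0.46] w 32.86071170479609 yaw_y deg -7.533655774694364 z [-0.  0. -1.]
q [-0.04  0.05  1.81 -0.    1.28  0.09]
tool shift cm [-0.17  0.17  0.25]
```

View pics/g.png

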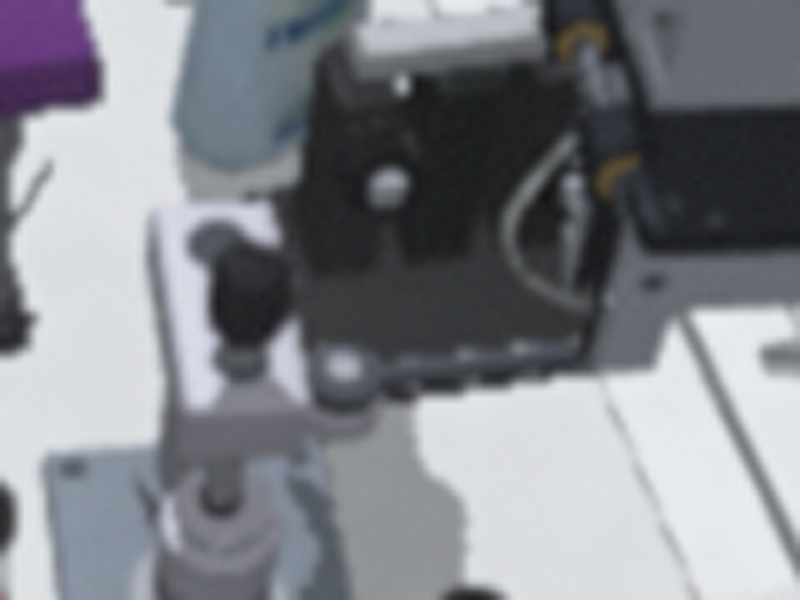

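The fingers enclose the grip at about (600,320) in the crop, with the force near zero. I narrow them to a loose cage and swing the lever along the arc.

Emit:
move_arm(
  deltas=[
    [0.2, [0, 0, 0], [0, 0, 0]],
    [0.2, [0, 0, 0], [0, 0, 0]],
    [0.2, [0.03, -0.74, 0], [0, 0, 5]],
    [0.2, [0.03, -0.74, 0], [0, 0, 5]],
    [0.2, [0.03, -0.74, 0], [0, 0, 5]],
    [0.2, [0.03, -0.74, 0], [0, 0, 5]],
  ],
)

```text
t: 10.3
tcp_pos: [451.0, 75.6, 165.3]
tcp_rot: [2.688, 1.623, 0.005]
contact_force: [2.0, 0.1, -1.6]
width: 18.9
gripper_force: 1.0
```

Emit:
move_arm(
  deltas=[
    [0.2, [0.03, -0.74, 0], [0, 0, 5]],
    [0.2, [0.03, -0.74, 0], [0, 0, 5]],
    [0.2, [0.03, -0.74, 0], [0, 0, 5]],
    [0.2, [0.03, -0.74, 0], [0, 0, 5]],
    [0.2, [0.03, -0.74, 0], [0, 0, 5]],
    [0.2, [0.03, -0.74, 0], [0, 0, 5]],
  ],
)

```text
t: 10.9
tcp_pos: [418.7, 105.1, 165.4]
tcp_rot: [3.016, 0.872, 0.006]
contact_force: [2.2, 0.2, -1.0]
width: 18.6
gripper_force: 1.0
```

```bash
cat > arc.py <<'E'
from h import *
np.set_printoptions(precision=2,suppress=True)
s=read_state();p=np.array(s["tcp_pos"]);d=p[:2]-[483,153.3];M=Ro.from_rotvec(s["tcp_rot"]).as_matrix()
print(s["t"],p,s["contact_force"],"r",np.hypot(*d),"ang",np.degrees(np.arctan2(d[1],d[0])),"tool out",np.degrees(np.arctan2(-M[1,0],-M[0,0])),"q",s["joint_positions"],"gf",s["gripper_force"])
E
python3 arc.py
```

```text
10.9 [418.68 105.14 165.4 ] [ 2.17  0.16 -1.02] r 80.34987534575676 ang -143.17308501663862 tool out -147.74998612476082 q [ 0.05 -0.07  1.92 -0.    1.28  1.05] gf 0.9594975784420967
```

Emit:
move_arm(
  deltas=[
    [0.2, [-0.02, -0.74, 0], [0, 0, 5]],
    [0.2, [-0.02, -0.74, 0], [0, 0, 5]],
    [0.2, [-0.02, -0.74, 0], [0, 0, 5]],
    [0.2, [0, -0.74, 0], [0, 0, 5]],
    [0.2, [0, -0.74, 0], [0, 0, 5]],
    [0.2, [0.03, -0.74, 0], [0, 0, 5]],
  ],
)

```text
t: 11.5
tcp_pos: [403.4, 146.1, 165.5]
tcp_rot: [3.14, 0.062, 0.006]
contact_force: [1.6, -1.9, 0.7]
width: 18.8
gripper_force: 0.9
```

```bash
python3 arc.py
```

```text
11.5 [403.43 146.06 165.46] [ 1.59 -1.86  0.69] r 79.89809265241406 ang -174.80049058950692 tool out -177.74212577319722 q [ 0.15 -0.08  1.93 -0.    1.29  1.68] gf 0.9420670196413994
```

Emit:
move_arm(
  deltas=[
    [0.2, [0.0, -0.5, 0], [0, 0, 3.5]],
    [0.2, [0.0, -0.5, 0], [0, 0, 3.5]],
    [0.2, [0.0, -0.4, 0], [0, 0, 3]],
  ],
)

```text
t: 11.8
tcp_pos: [403.9, 159.3, 165.4]
tcp_rot: [3.132, -0.209, 0.007]
contact_force: [1.7, -4.0, -0.1]
width: 18.9
gripper_force: 2.0
```

```bash
python3 arc.py
```

```text
11.8 [403.93 159.27 165.43] [ 1.74 -4.04 -0.08] r 79.29616915485171 ang 175.68567014964992 tool out 172.35392874308207 q [ 0.18 -0.06  1.92 -0.    1.29  1.88] gf 2.025655433535576
```

Emit:
move_arm(
  deltas=[
    [0.2, [0.01, -0.25, 0], [0, 0, 0]],
    [0.2, [0.01, -0.25, 0], [0, 0, 0]],
  ],
)

```text
t: 12.0
tcp_pos: [404.0, 163.1, 165.3]
tcp_rot: [3.13, -0.204, 0.003]
contact_force: [0.7, -11.9, 5.1]
width: 19.1
gripper_force: 6.2
```

Emit:
move_arm(
  deltas=[
    [0.2, [0.01, -0.25, 0], [0, 0, 0]],
    [0.2, [0.01, -0.25, 0], [0, 0, 0]],
  ],
)

```text
t: 12.2
tcp_pos: [403.9, 163.3, 165.1]
tcp_rot: [3.119, -0.202, 0.0]
contact_force: [-2.9, -25.8, 8.4]
width: 19.1
gripper_force: 13.2
```

Emit:
move_arm(
  deltas=[
    [0.2, [0, 0, 0], [0, 0, 0]],
    [0.2, [0, 0.5, 0], [0, 0, 0]],
    [0.4, [0, 0.2, 0], [0, 0, 0]],
    [0.4, [0, 0, 0], [0, 0, 0]],
    [0.4, [0, 0, 0], [0, 0, 0]],
  ],
)

```text
t: 12.7
tcp_pos: [402.8, 163.8, 164.2]
tcp_rot: [-3.134, 0.206, 0.001]
contact_force: [0.3, -0.6, 0.3]
width: 36.8
gripper_force: 0.0
```

```bash
python3 arc.py
```

```text
12.7 [402.8  163.78 164.23] [ 0.25 -0.64  0.33] r 80.88665390861249 ang 172.55402710959476 tool out 172.48768986597904 q [ 0.19 -0.06  1.91  0.    1.29  1.89] gf 0.0
```

Free of contact. I rise straight up, move clear, then look.

Emit:
move_arm(
  deltas=[
    [0.4, [0, 0, -1], [0, 0, 0]],
    [0.4, [0, 0, -2], [0, 0, 0]],
    [0.4, [0, 0, -3], [0, 0, 0]],
    [0.4, [0, 0, -4], [0, 0, 0]],
    [0.4, [0, 4, -1], [0, 0, 0]],
    [0.4, [0, 4, 0], [0, 0, 0]],
    [0.4, [0, 4, 0], [0, 0, 0]],
    [0.4, [0, 4, 0], [0, 0, 0]],
    [0.4, [0, 0, 0], [0, 0, 0]],
    [0.4, [0, 0, 0], [0, 0, 0]],
  ],
)

```text
t: 13.7
tcp_pos: [382.3, 4.4, 275.0]
tcp_rot: [-3.134, 0.21, -0.002]
contact_force: [-0.8, 0.3, 0.2]
width: 37.4
gripper_force: 0.0
```

```bash
python3 arc.py
python3 - <<'E'
from h import *
import cv2
ims=[]
for n,(u,v) in(("side",(320,205)),("top",(335,215))):
    c=read_camera(n); f=c["frame"][v-60:v+60,u-40:u+40,::-1]
    ims.append(cv2.resize(f,(400,600),interpolation=cv2.INTER_CUBIC))
cv2.imwrite("pics/h.png",np.hstack(ims))
E
```

```text
13.7 [382.28   4.43 274.98] [-0.83  0.28  0.2 ] r 179.73860132733407 ang -124.08050651487838 tool out 172.34357772645092 q [-0.22 -0.28  1.87  0.    1.55  1.49] gf 0.0
```

View pics/h.png

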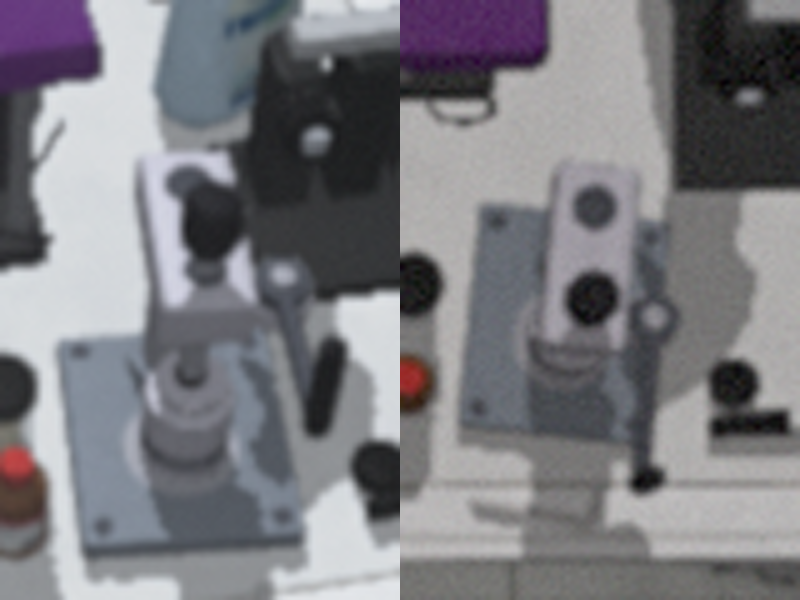

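The lever now points along -x, parallel to the head, with its grip at about (648,480) in the right-hand crop. The foot is on the cap at (190,370) in the left-hand crop, the barrel is standing, and the nearby bystanders are undisturbed. The gripper is clear, so I hand the job in.

```bash
python3 -c "
from rig import *
print(close_job())"
```

```text
the job is handed in; nothing more can be done
None
```

I handed the job in: the foot bears on the cap with about 3–4 N (estimated from the push force), and the clamp lever was swung clockwise until it hit its stop. In the last picture the barrel was still standing and the nearby things looked undisturbed; the hand-in gave no verdict.

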